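Snap a mounted cast onto the model scanner's hub

TASK

Get the clamped plaster cast ready for scanning: slide the scanner's carriage by its upright grip all the way out of the hood to its stop, then take the round plate with the cast clamped on it and press it down onto the carriage's stud until it clicks and sits fully home. Do not stop at the click: finish while still holding the cast and pushing it firmly down on the hub (around 15 N, never a slam), with the carriage still fully out, and leave the loose cast, the probe and the jar where they are.

Things in the scene. Friction and masses are not known exactly. Their poses are not given: they have to be found in the camera images.
- model_plate: Thing to mount: grey round plate, 88 mm across, white plaster cast clamped on it; stands on its collar. Origin: middle of the collar's foot; z up. Collar: tube 47 mm outside, 20 mm high, open below, with a rounded snap bead in its mouth leaving a 30.4 mm opening. Plate at z 20 to 25 mm. About 0.18 kg (varies); its yaw on the stud does not matter.
- cast_grip (a point): On the plate body's z axis, 39 mm above the collar's foot: middle of the cast's solid base block, which spans z 31 to 47 mm, 52 mm wide along x and 68 mm long along y (point axes as the plate's). Grip it across x; the round plate is 14 mm below this point. Teeth rise 21 mm above it (look only, nothing touches them); clamp jaws stand at y +-38 mm, no higher than the point.
- load_seat (a point): Loading place, a fixed point of the scanner, 40 mm above the counter and 120 mm in front of its hood: where the middle of the hub flange's top face (60 mm across) comes when the carriage is out at its stop; the collar's foot must rest there. x points into the scanner, away from its open front; z up. Scanner: white box, open in front, 175 mm wide, 150 deep, 250 high, on a long low base; does not move.
- carriage (a joint): How far the carriage is out, m: starts at 0.012 to 0.05; 0.165 is the outer stop. It slides along -x of load_seat against about 4 N of friction and stays where left. It carries the hub: a flat round flange and on it a steel stud, 28 mm in diameter, 18.5 mm high, its top 5.5 mm coned to 17 mm; at the stop the stud's axis passes through load_seat.
- carriage_grip (a point): Middle of the top of the carriage's grip, 72 mm above the counter: black upright fin, 13 mm thick along x, 44 mm wide along y, 36 mm high (axes as load_seat's); pinch or hook it from above. It stands 130 mm in front of the stud's axis. Four sprung balls stand 3.4 mm out of the stud: the bead meets them 11 mm above home, needs about 10 N, clicks past them 5 mm above home and is drawn down.
- loose_cast: Bystander: another white plaster cast of the same size (53x68x29 mm) with no plate under it, loose on the counter. Origin at the middle of its underside.
- probe: Bystander: a thin steel dental probe, 169 mm long and 8 mm high, lying on the counter along its y axis.
- paste_jar: Bystander: a round jar with a screw lid, 53 mm in diameter and 42 mm high. Origin at the middle of its underside.

How it is judged:
By the outcome, as a careful person would: the job done as asked, in the order asked, and still so for the second after the job is handed in, while the arm keeps its last pose, push and grip.
It also fails if it takes over 64 s, if anything falls off the work surface, if the arm or the gripper's body presses on something with over 40 N, if the wrist force passes 120 N, or if a joint passes its speed limit or range.

ROBOT

A 7-joint arm with a two-finger parallel gripper is mounted at the origin on a cart in front of the work surface, level with it; the furniture and walls round the work are solid. World frame = base frame: x ahead of the robot, y to its left, z up, the work surface at z = 0. Lengths are in mm, angles in degrees, forces in N, time in s.
With the tool pointing down it reaches from about 425 to 925 mm from the base axis. Payload 6.8 kg.
Tool frame: the origin (TCP) lies midway between the tips of the shut fingers; the grasp point (between the pads) lies 19 mm behind it; z points along the fingers, y is the line along which they close (so a half turn about z gives the same grasp; the last joint's range is limited). The gripper opens to 88 mm and grips with 3 to 60 N. Pads are 20 mm wide; open, the fingers measure 115 mm over their backs; the gripper's body (75 mm by 178 mm) begins 61 mm behind the grasp point.
Start: joints at [-6.194, 27.33, 1.283, 89.118, -0.659, 63.558, -4.761], TCP at [675.017, 0.007, 222.664] pointing down, gripper open.
Joint ranges: [-169.35, 169.35], [-19.33, 120.38], [-80.79, 83.38], [13.8, 139.57], [-78.32, 258.32], [9.67, 109.79], [-169.56, 169.56]. Speed limits (degrees/s): [136.94, 136.94, 180, 180, 180, 180, 180].

INTERFACE

Orientations are given as a 3x3 rotation matrix whose columns are the frame's x, y, z axes.
In Python, from plant import state, capture, finish_job gives the robot as it stands. The module is installed in compiled form; this text tells all that it offers.
- The arm moves only by the tool send_rows, never from a script. Its argument "series" is a list of rows, each an object of numbers: "dx", "dy", "dz": the shift along the tool's x, y, z in cm; "wx", "wy", "wz": the turn, a rotation vector about the tool's x, y, z in degrees. In form: [{"dx": .., "dy": .., "dz": .., "wx": .., "wy": .., "wz": ..}, ...]. A call has 1 to 20 rows; each row shifts and turns the commanded pose from where the row before left it, along the tool's axes as they then stand; what a row does not reach is not made up. A row lasts 1/12 s, in which the tool goes at most 41.7 mm and 7.16 degrees, less where a joint would pass 70% of its speed; a pose out of reach is approached as far as the arm can. A call is refused whole if a number of a shift passes 4.17 or a number of a turn 7.16, either way. A call with a gripper value outside its range is refused whole. "jaw" is the opening in per cent of the stroke, from 0 (shut) to 100 (fully open), set as the call begins (left out, the last holds). The fingers move at their own pace and stop on an object; the grip force is fixed at half the most. Time passes only in rows, so rows that do not move let the fingers close. It gives the time, the measured TCP pose, the force, the opening and the grip force at its end, in the units of the state.
- state(): the state, without advancing time (a new reading comes with each control period).
- capture(name): name is "scene" or "side" or "wrist"; returns a dict with "frame" (384x512x3 uint8, red, green, blue), "mtx" (3x3 intrinsics, pixels), "k1" (the pictures are not rectified: a ray, as slopes to the right and down, at radius r is drawn at 1 + k1 r^2 times it, then the intrinsics apply), "R" (3x3) and "t" (3): a world point X has camera coordinates R X + t. Camera axes: x right, y down, z forward; pixel columns grow to the right and rows downward; lengths in mm; the calibration is good to about 2 mm. A picture is of the moment at which its call begins. There is no depth.
- finish_job(): hands the job in; it is judged then, once.
The state is a dict: "clock": time; "qpos": joint angles; "qvel": joint speeds; "joint_efforts": joint torques, N m; "ee_pos": TCP position; "tcp_rot": TCP orientation; "ft_force": force on the tool from outside, world axes, zero at the start; "moment": the same for the moment, N m; "width": finger opening in mm; "grasp_force": force on a finger pad.
Only numpy, scipy, OpenCV 4.12 (cv2) and the standard library are available. Lean on these libraries where they do the work, as an engineer would, in place of code of your own. Each camera call takes 0.05 s, during which the arm holds its last target. There are 200 camera calls.

## Working session

There is one attempt and no reset: what is moved stays moved. The work goes in short steps, Python scripts to look and compute and a tool call to move; the robot and the scene stay as the last step left them, time stands still between calls to the robot, and variables do not carry over. Pictures are saved under pics/ and viewed, at most 10 in all, crops included, and the job is handed in when it is done.

Besides the shell and the picture viewer there is one more tool, called after "Call:" as a command line: name --argument value ..., lists and objects as JSON in quotes. send_rows: Moves the arm, as the interface text tells. Its arguments: {"type":"object","properties":{"series":{"type":"array"},"jaw":{"type":"number"}},"required":["series"]}

```bash
mkdir -p pics; cat > h.py <<'E'
import numpy as np, cv2
from plant import state, capture, finish_job
def ray(c,uv):
    K=np.array(c['mtx']);R=np.array(c['R']);t=np.array(c['t'])
    d=np.linalg.inv(K)@[uv[0],uv[1],1]; x=d[:2]; s=x.copy()
    for _ in range(30): s=x/(1+c['k1']*(s@s))
    return -R.T@t, R.T@np.array([s[0],s[1],1])
def onz(c,uv,z):
    o,d=ray(c,uv); return o+d*(z-o[2])/d[2]
def proj(c,X):
    p=np.array(c['R'])@np.array(X,float)+np.array(c['t']); s=p[:2]/p[2]; s=s*(1+c['k1']*(s@s))
    return (np.array(c['mtx'])@[s[0],s[1],1])[:2]
def save(c,n): cv2.imwrite('pics/'+n,np.array(c['frame'])[:,:,::-1])
E
python3 - <<'E'
from h import *
import pickle
np.set_printoptions(precision=3,suppress=True)
C={n:capture(n) for n in('scene','side','wrist')}
pickle.dump(C,open('c0.pkl','wb'))
ims=[np.array(C[n]['frame']) for n in C]
a=np.hstack(ims[:2]); 
save(C['scene'],'a.png');save(C['side'],'b.png');save(C['wrist'],'w.png')
for n in C:
  c=C[n];print(n,-np.array(c['R']).T@c['t'],np.array(c['R'])[2],c['k1'],np.array(c['mtx'])[0,0])
s=state();print(s)
E
```

```text
scene [-178.345  484.78   703.376] [ 0.666 -0.474 -0.576] 0.05110832322830587 424.84528852773246
side [ 124.277 -783.438  739.677] [ 0.373  0.691 -0.619] -0.029914368890879072 374.92263363624545
wrist [675.397  80.961 384.409] [-0.002 -0.294 -0.956] -0.007083816693721157 312.57952250911444
{'clock': 0.15, 'qpos': array([-6.193, 27.364,  1.28 , 89.16 , -0.659, 63.559, -4.762]), 'qvel': array([ 0.029, -0.098,  0.075, -0.193,  0.138, -0.001,  0.059]), 'joint_efforts': array([  0.003, -58.329,   1.537, -27.288,  -0.054,   0.014,   0.   ]), 'ee_pos': array([674.57 ,  -0.01 , 221.953]), 'tcp_rot': array([[ 0.   ,  1.   , -0.001],
       [ 1.   , -0.   , -0.   ],
       [-0.   , -0.001, -1.   ]]), 'ft_force': array([-0.25 , -0.038,  0.595]), 'moment': array([-0.001,  0.052,  0.007]), 'grasp_force': 0.0, 'width': 87.87245068103914}
```

View pics/a.png

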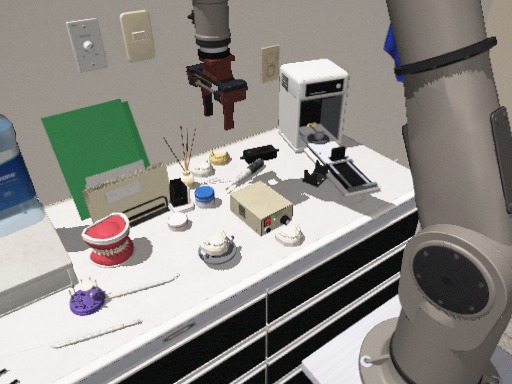

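View pics/b.png

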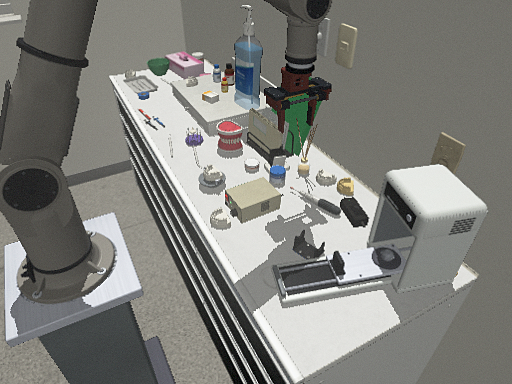

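The scene view shows the scanner at about (315,110) with its fin at (338,155), and the plate with cast at (217,248). In the side view the fin is at (338,260), the plate at (212,178) and the loose cast at (220,216). Next I'll enlarge these areas.

```bash
python3 - <<'E'
import pickle
from h import *
C=pickle.load(open('c0.pkl','rb'))
def crop(n,x,y,w,h,W=400,H=300): return cv2.resize(np.array(C[n]['frame'])[y:y+h,x:x+w],(W,H),interpolation=cv2.INTER_CUBIC)
a=np.vstack([np.hstack([crop('scene',280,110,100,75),crop('side',265,225,160,120 if 0 else 120)[:300]]),np.hstack([crop('scene',180,220,80,60),crop('side',180,150,80,60)])])
cv2.imwrite('pics/d.png',a[:,:,::-1])
E
```

```text
(no output)
```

View pics/d.png

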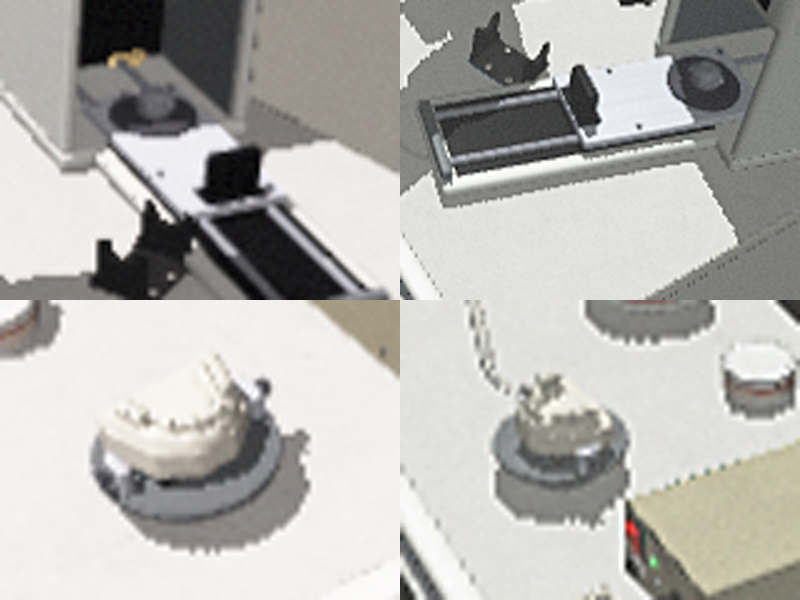

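```bash
python3 - <<'E'
import pickle
from h import *
np.set_printoptions(precision=1,suppress=True)
C=pickle.load(open('c0.pkl','rb'))
def tri(a,b):
    o1,d1=ray(C['scene'],a);o2,d2=ray(C['side'],b)
    d1/=np.linalg.norm(d1);d2/=np.linalg.norm(d2)
    s=np.linalg.lstsq(np.c_[d1,-d2],o2-o1,rcond=None)[0]
    p,q=o1+s[0]*d1,o2+s[1]*d2
    return (p+q)/2,np.linalg.norm(p-q)
P={'fin':((337.8,147.6),(337,254)),'stud':((319.2,134.5),(387.8,252)),'plate':((217.4,252),(212,178.6)),'clA':((203.6,255),(218,182)),'clB':((232.4,238.4),(204.6,167.6)),'loose':((289,234),(220,216))}
Z={'fin':72,'stud':58.5,'plate':25,'clA':36,'clB':36,'loose':15}
for k,(a,b) in P.items(): print(k,*tri(a,b),onz(C['scene'],a,Z[k]),onz(C['side'],b,Z[k]))
E
```

```text
fin [ 579.2 -344.9   75.2] 3.603306322758545 [ 580.4 -347.9   72. ] [ 583.6 -341.7   72. ]
stud [ 705.1 -386.6   54.1] 8.327310133635946 [ 692.3 -377.6   58.5] [ 706.7 -386.8   58.5]
plate [463.8 145.2  18.2] 4.094567906861266 [454.7 148.8  25. ] [462.7 138.4  25. ]
clA [494.5 162.7 -11.9] 7.882522355303323 [454.4 184.   36. ] [467.   98.8  36. ]
clB [431.9 125.5  78.5] 14.87218063947006 [462.6 102.4  36. ] [460.  192.3  36. ]
loose [415.1 -29.1  15.9] 1.6056983098333806 [414.9 -29.6  15. ] [416.3 -27.6  15. ]
```

Call:
send_rows --series '[{"dy":-3},{"dy":-3},{"dy":-3,"dx":-2},{"dx":-3.5},{"dx":-3.5},{"dx":-3.5},{"dx":-3.5},{"dx":-3.5},{"dx":-3.5},{"dx":-3.5},{"dx":-3.5},{"dx":-3.5,"wz":6},{"wz":6},{"wz":5.7},{},{}]' --jaw 60

```text
invalid input at $.series[0]: expected keys dx, dy, dz, wx, wy, wz
```

```bash
python3 - <<'E'
from h import *
import pickle
np.set_printoptions(precision=3,suppress=True)
c=capture('wrist');pickle.dump(c,open('c1.pkl','wb'));save(c,'w1.png');s=state();print(s['ee_pos'],s['tcp_rot'],s['clock'])
for X in [(580,-345,72),(700,-383,58.5)]:print(proj(c,X))
E
```

```text
[674.68    0.007 222.083] [[-0.     1.    -0.001]
 [ 1.     0.    -0.   ]
 [-0.    -0.001 -1.   ]] 0.2
[184.962 416.886]
[272.067 427.059]
```

View pics/w1.png

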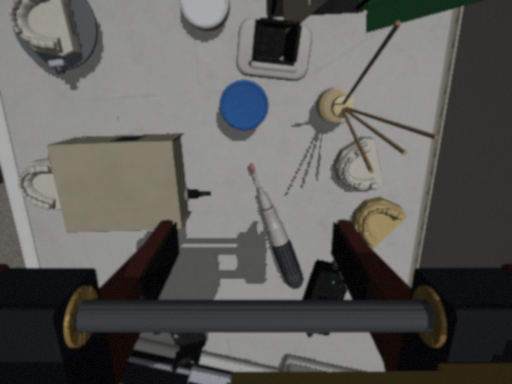

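The move was refused because all keys are needed. The wrist view is still from the start pose, with the plate and cast at about (55,30) and the loose cast at (40,185).

Call:
send_rows --series '[{"dx":0,"dy":-3,"dz":0,"wx":0,"wy":0,"wz":0},{"dx":0,"dy":-3,"dz":0,"wx":0,"wy":0,"wz":0},{"dx":-2,"dy":-3,"dz":0,"wx":0,"wy":0,"wz":0},{"dx":-3.5,"dy":0,"dz":0,"wx":0,"wy":0,"wz":0},{"dx":-3.5,"dy":0,"dz":0,"wx":0,"wy":0,"wz":0},{"dx":-3.5,"dy":0,"dz":0,"wx":0,"wy":0,"wz":0},{"dx":-3.5,"dy":0,"dz":0,"wx":0,"wy":0,"wz":0},{"dx":-3.5,"dy":0,"dz":0,"wx":0,"wy":0,"wz":0},{"dx":-3.5,"dy":0,"dz":0,"wx":0,"wy":0,"wz":0},{"dx":-3.5,"dy":0,"dz":0,"wx":0,"wy":0,"wz":0},{"dx":-3.5,"dy":0,"dz":0,"wx":0,"wy":0,"wz":0},{"dx":-3.5,"dy":0,"dz":0,"wx":0,"wy":0,"wz":0},{"dx":0,"dy":0,"dz":0,"wx":0,"wy":0,"wz":6},{"dx":0,"dy":0,"dz":0,"wx":0,"wy":0,"wz":6},{"dx":0,"dy":0,"dz":0,"wx":0,"wy":0,"wz":5.7},{"dx":0,"dy":0,"dz":0,"wx":0,"wy":0,"wz":0},{"dx":0,"dy":0,"dz":0,"wx":0,"wy":0,"wz":0}]' --jaw 60

```text
clock: 1.62
ee_pos: [585.0, -334.8, 222.4]
tcp_rot: [[0.301, 0.954, -0.001], [0.954, -0.301, 0.0], [-0.0, -0.001, -1.0]]
ft_force: [0.2, -0.1, -0.5]
width: 52.7
grasp_force: 0.0
```

```bash
python3 - <<'E'
from h import *
import pickle
np.set_printoptions(precision=3,suppress=True)
c=capture('wrist');pickle.dump(c,open('c1.pkl','wb'));save(c,'w2.png');s=state();print(s['ee_pos'],s['tcp_rot'],s['clock'])
for X in [(580,-345,72),(700,-383,58.5)]:print(proj(c,X))
E
```

```text
[ 585.025 -334.698  222.509] [[ 0.301  0.954 -0.   ]
 [ 0.954 -0.301  0.   ]
 [ 0.    -0.    -1.   ]] 1.6667
[252.614 182.013]
[368.576 178.634]
```

View pics/w2.png

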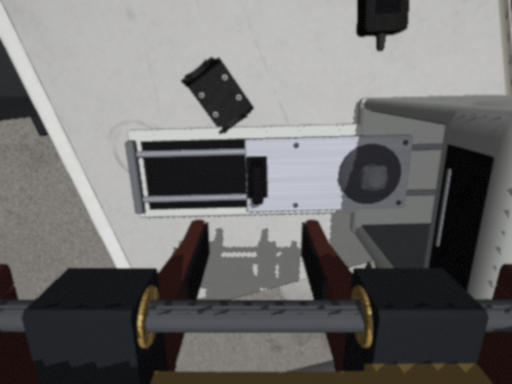

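The fin top is at about (257,180), the stud at about (374,177), and the base edges run about 1.3° off the horizontal.

```bash
python3 - <<'E'
from h import *
import pickle
np.set_printoptions(precision=1,suppress=True)
c=pickle.load(open('c1.pkl','rb'))
f=onz(c,(257,180),72);s=onz(c,(374,177),58.5);fl=onz(c,(369.5,173.5),40)
a=lambda d:np.degrees(np.arctan2(d[1],d[0]))
print(f,s,fl,np.linalg.norm(s-f),a(s-f),a(fl-f))
for p,q,z in [((147,217),(330,213),20),((130,133),(356,127),20),((248,139),(410,136),36),((247,211),(407,207),36)]:
  print(a(onz(c,q,z)-onz(c,p,z)), np.linalg.norm(onz(c,q,z)-onz(c,p,z)))
g=cv2.cvtColor(np.array(c['frame']),cv2.COLOR_RGB2GRAY)
print(g[140:215:4,240:275:2])
E
```

```text
[ 585.  -344.3   72. ] [ 706.  -383.    58.5] [ 707.3 -384.4   40. ] 127.71149522677678 -17.725989638253118 -18.165638217839486
-16.144024145676905 230.5851003752097
-16.002072108357826 262.2735581945193
-16.414110634603208 180.7784654248157
-15.977246971567908 191.317152747243
[[ 39  38  81 153 165 171 171 166 172 176 174 179 180 181 181 181 184 184]
 [ 21  22  87 176 193 194 193 194 194 194 194 194 195 194 195 195 195 195]
 [ 81  82 103 173 194 194 194 194 194 193 193 194 193 193 193 193 193 193]
 [146 144 145 168 188 189 189 190 191 190 190 189 189 191 189 190 192 190]
 [ 29  26  69 118 127 120 118 113 116 116 113 111 113 141 186 190 190 190]
 [ 20  26  41  48  22  23  18  16  16  16  17  21  24 100 186 194 194 194]
 [ 23  22  32  36  24  18   8  11  12  11  13  18  22  92 181 191 192 192]
 [ 23  24  25  37  25  15  15  19  21  22  19  14  21  79 175 195 194 194]
 [ 23  24  26  38  25  16  15  21  20  24  21  17  20  79 173 194 195 194]
 [ 22  22  25  57  32  17  19  16  24  19  18  13  19  81 176 195 196 196]
 [ 22  23  22  45  23  14  17  20  23  22  19  18  22  74 166 187 188 188]
 [ 20  24  24  65  33  16  12  18  22  21  21  18  18  63 167 194 196 196]
 [ 22  19  20  48  27  12  16  20  20  23  20  15  19  61 165 193 193 194]
 [ 34  35  33  42  23  12  14  19  22  22  21  19  21  63 167 195 196 197]
 [152 157 159 113  43  16  17  23  18  20  16  20  39  77 167 191 191 190]
 [ 63  62  61  97 164 130  50  21  22  18  18  67 164 189 189 189 190 190]
 [ 21  21  24  80 156 126  94  66  59  74 116 158 187 190 191 190 191 191]
 [180 181 179 150 167 178 162 171 180 188 190 190 191 191 191 191 190 190]
 [200 200 199 186 175 156 149 175 155 148 175 168 165 173 171 162 173 178]]
```

Call:
send_rows --series '[{"dx":-0.9,"dy":0.25,"dz":0,"wx":0,"wy":0,"wz":-1.4},{"dx":0,"dy":0,"dz":3,"wx":0,"wy":0,"wz":0},{"dx":0,"dy":0,"dz":3,"wx":0,"wy":0,"wz":0},{"dx":0,"dy":0,"dz":3,"wx":0,"wy":0,"wz":0},{"dx":0,"dy":0,"dz":2.5,"wx":0,"wy":0,"wz":0},{"dx":0,"dy":0,"dz":2,"wx":0,"wy":0,"wz":0},{"dx":0,"dy":0,"dz":1.5,"wx":0,"wy":0,"wz":0},{"dx":0,"dy":0,"dz":1.5,"wx":0,"wy":0,"wz":0},{"dx":0,"dy":0,"dz":1,"wx":0,"wy":0,"wz":0},{"dx":0,"dy":0,"dz":0,"wx":0,"wy":0,"wz":0},{"dx":0,"dy":0,"dz":0,"wx":0,"wy":0,"wz":0}]'

```text
clock: 2.58
ee_pos: [584.6, -344.2, 47.6]
tcp_rot: [[0.28, 0.96, -0.0], [0.96, -0.28, 0.0], [0.0, -0.001, -1.0]]
ft_force: [-0.1, 0.6, -0.0]
width: 52.7
grasp_force: 0.0
```

Call:
send_rows --series '[{"dx":0,"dy":0,"dz":0,"wx":0,"wy":0,"wz":0},{"dx":0,"dy":0,"dz":0,"wx":0,"wy":0,"wz":0},{"dx":0,"dy":0,"dz":0,"wx":0,"wy":0,"wz":0},{"dx":0,"dy":0,"dz":0,"wx":0,"wy":0,"wz":0},{"dx":0,"dy":0,"dz":0,"wx":0,"wy":0,"wz":0},{"dx":0,"dy":0,"dz":0,"wx":0,"wy":0,"wz":0},{"dx":0,"dy":0,"dz":0,"wx":0,"wy":0,"wz":0},{"dx":0,"dy":0,"dz":0,"wx":0,"wy":0,"wz":0}]' --jaw 0

```text
clock: 3.25
ee_pos: [584.5, -344.3, 47.8]
tcp_rot: [[0.28, 0.96, -0.0], [0.96, -0.28, 0.0], [-0.0, -0.0, -1.0]]
ft_force: [-1.0, 1.0, 2.1]
width: 13.0
grasp_force: 30.0
```

Call:
send_rows --series '[{"dx":0,"dy":-0.5,"dz":0,"wx":0,"wy":0,"wz":0},{"dx":0,"dy":-1,"dz":0,"wx":0,"wy":0,"wz":0},{"dx":0,"dy":-1,"dz":0,"wx":0,"wy":0,"wz":0},{"dx":0,"dy":-1,"dz":0,"wx":0,"wy":0,"wz":0},{"dx":0,"dy":-1,"dz":0,"wx":0,"wy":0,"wz":0},{"dx":0,"dy":-1,"dz":0,"wx":0,"wy":0,"wz":0},{"dx":0,"dy":-1,"dz":0,"wx":0,"wy":0,"wz":0},{"dx":0,"dy":-1,"dz":0,"wx":0,"wy":0,"wz":0},{"dx":0,"dy":-1,"dz":0,"wx":0,"wy":0,"wz":0},{"dx":0,"dy":-1,"dz":0,"wx":0,"wy":0,"wz":0},{"dx":0,"dy":-0.5,"dz":0,"wx":0,"wy":0,"wz":0},{"dx":0,"dy":0,"dz":0,"wx":0,"wy":0,"wz":0}]'

```text
clock: 4.25
ee_pos: [486.5, -316.2, 47.8]
tcp_rot: [[0.281, 0.96, -0.002], [0.96, -0.281, 0.001], [-0.0, -0.002, -1.0]]
ft_force: [-2.8, -1.1, 4.3]
width: 12.9
grasp_force: 30.0
```

Call:
send_rows --series '[{"dx":0,"dy":-0.5,"dz":0,"wx":0,"wy":0,"wz":0},{"dx":0,"dy":-0.5,"dz":0,"wx":0,"wy":0,"wz":0},{"dx":0,"dy":-0.5,"dz":0,"wx":0,"wy":0,"wz":0},{"dx":0,"dy":-0.5,"dz":0,"wx":0,"wy":0,"wz":0}]'

```text
clock: 4.58
ee_pos: [470.0, -311.4, 47.8]
tcp_rot: [[0.281, 0.96, 0.001], [0.96, -0.281, -0.001], [-0.001, 0.002, -1.0]]
ft_force: [2.8, -4.0, -3.7]
width: 12.7
grasp_force: 30.0
```

Call:
send_rows --series '[{"dx":0,"dy":-0.3,"dz":0,"wx":0,"wy":0,"wz":0},{"dx":0,"dy":-0.3,"dz":0,"wx":0,"wy":0,"wz":0},{"dx":0,"dy":-0.3,"dz":0,"wx":0,"wy":0,"wz":0},{"dx":0,"dy":0,"dz":0,"wx":0,"wy":0,"wz":0}]'

```text
clock: 4.92
ee_pos: [461.4, -309.0, 47.8]
tcp_rot: [[0.281, 0.96, 0.002], [0.96, -0.281, -0.002], [-0.001, 0.002, -1.0]]
ft_force: [3.3, -5.5, -3.2]
width: 12.9
grasp_force: 30.0
```

Call:
send_rows --series '[{"dx":0,"dy":-0.3,"dz":0,"wx":0,"wy":0,"wz":0},{"dx":0,"dy":-0.3,"dz":0,"wx":0,"wy":0,"wz":0},{"dx":0,"dy":0,"dz":0,"wx":0,"wy":0,"wz":0},{"dx":0,"dy":0,"dz":0,"wx":0,"wy":0,"wz":0}]'

```text
clock: 5.25
ee_pos: [461.4, -309.0, 47.9]
tcp_rot: [[0.28, 0.96, 0.011], [0.96, -0.28, -0.006], [-0.003, 0.012, -1.0]]
ft_force: [19.0, -10.9, -22.3]
width: 12.8
grasp_force: 30.0
```

Call:
send_rows --series '[{"dx":0,"dy":0.4,"dz":0,"wx":0,"wy":0,"wz":0},{"dx":0,"dy":0,"dz":0,"wx":0,"wy":0,"wz":0},{"dx":0,"dy":0,"dz":0,"wx":0,"wy":0,"wz":0},{"dx":0,"dy":0,"dz":0,"wx":0,"wy":0,"wz":0},{"dx":0,"dy":0,"dz":0,"wx":0,"wy":0,"wz":0},{"dx":0,"dy":0,"dz":0,"wx":0,"wy":0,"wz":0}]' --jaw 60

```text
clock: 5.75
ee_pos: [458.4, -307.3, 47.6]
tcp_rot: [[0.281, 0.96, -0.001], [0.96, -0.281, 0.001], [0.0, -0.001, -1.0]]
ft_force: [-0.1, -0.0, -0.3]
width: 49.1
grasp_force: 0.0
```

Call:
send_rows --series '[{"dx":0,"dy":0,"dz":-1,"wx":0,"wy":0,"wz":0},{"dx":0,"dy":0,"dz":-2,"wx":0,"wy":0,"wz":0},{"dx":0,"dy":0,"dz":-3,"wx":0,"wy":0,"wz":0},{"dx":0,"dy":0,"dz":-3,"wx":0,"wy":0,"wz":0},{"dx":0,"dy":0,"dz":-3,"wx":0,"wy":0,"wz":0},{"dx":0,"dy":0,"dz":-3,"wx":0,"wy":0,"wz":0},{"dx":0,"dy":0,"dz":-2.5,"wx":0,"wy":0,"wz":0},{"dx":0,"dy":3,"dz":0,"wx":0,"wy":0,"wz":0},{"dx":0,"dy":3,"dz":0,"wx":0,"wy":0,"wz":0},{"dx":0,"dy":2,"dz":0,"wx":0,"wy":0,"wz":0},{"dx":0,"dy":0,"dz":0,"wx":0,"wy":0,"wz":0},{"dx":0,"dy":0,"dz":0,"wx":0,"wy":0,"wz":0},{"dx":0,"dy":0,"dz":0,"wx":0,"wy":0,"wz":0}]'

```text
clock: 6.83
ee_pos: [534.5, -330.0, 222.8]
tcp_rot: [[0.281, 0.96, -0.001], [0.96, -0.281, 0.0], [-0.0, -0.001, -1.0]]
ft_force: [-0.0, -0.0, 0.7]
width: 52.5
grasp_force: 0.0
```

```bash
python3 - <<'E'
from h import *
import pickle
np.set_printoptions(precision=3,suppress=True)
c=capture('wrist');pickle.dump(c,open('c2.pkl','wb'));s=state();print(s['ee_pos'],s['clock'])
I=np.array(c['frame']);cv2.imwrite('pics/w3.png',cv2.resize(I[90:270,180:420],(720,540),interpolation=cv2.INTER_CUBIC)[:,:,::-1])
for X in [(461.4,-309,72),(586.3,-344.9,58.5),(586.3,-344.9,40)]:
  p=proj(c,X);print(p,(p-[180,90])*3)
E
```

```text
[ 534.361 -330.038  222.802] 6.8833
[180.813 171.856] [  2.438 245.569]
[304.394 168.125] [373.182 234.376]
[301.929 164.193] [365.788 222.578]
```

View pics/w3.png

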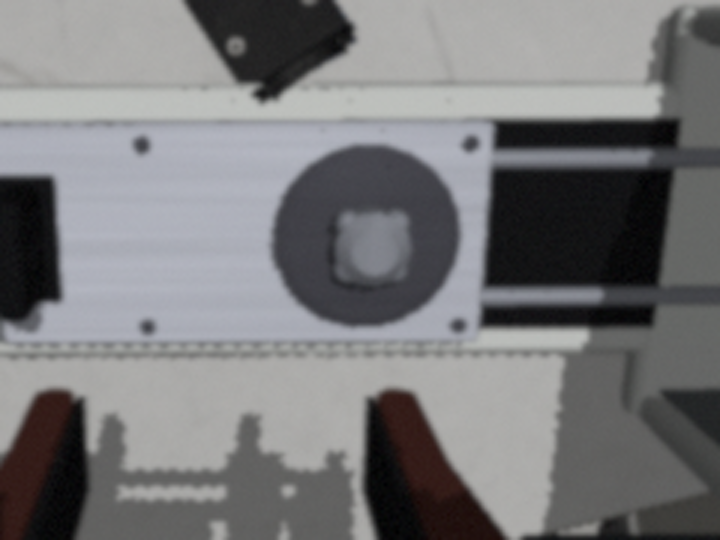

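The flange centre is at crop (366.5,235.5) and the stud top at about (373,247), both roughly 4 px laterally from the prediction.

```bash
python3 - <<'E'
from h import *
import pickle
np.set_printoptions(precision=1,suppress=True)
c=pickle.load(open('c2.pkl','rb'))
I=np.array(c['frame']);g=cv2.cvtColor(I,cv2.COLOR_RGB2GRAY)
m=((g<110)*255).astype('uint8');m[:,:265]=0;m[:,338:]=0;m[:132]=0;m[205:]=0
k=max(cv2.findContours(m,cv2.RETR_EXTERNAL,cv2.CHAIN_APPROX_NONE)[0],key=cv2.contourArea)
e=cv2.fitEllipse(k);print(e)
f=onz(c,e[0],40);print(f,onz(c,(180+373/3,90+247/3),58.5))
print(onz(c,(e[0][0]-e[1][0]/2,e[0][1]),40)-onz(c,(e[0][0]+e[1][0]/2,e[0][1]),40))
# plate in start wrist picture
c=pickle.load(open('c0.pkl','rb'))['wrist']
for p in [(55,32)]: print(onz(c,p,25))
E
```

```text
((301.5398254394531, 168.41213989257812), (58.77748107910156, 61.88840866088867), 62.53654098510742)
[ 584.7 -349.6   40. ] [ 585.1 -349.4   58.5]
[-64.1  18.8   0. ]
[465. 139.  25.]
```

Call:
send_rows --series '[{"dx":0,"dy":0,"dz":0,"wx":0,"wy":0,"wz":-5.5},{"dx":0,"dy":0,"dz":0,"wx":0,"wy":0,"wz":-5.5},{"dx":0,"dy":0,"dz":0,"wx":0,"wy":0,"wz":-5.3},{"dx":3.5,"dy":-0.6,"dz":0,"wx":0,"wy":0,"wz":0},{"dx":3.5,"dy":-0.6,"dz":0,"wx":0,"wy":0,"wz":0},{"dx":3.5,"dy":-0.6,"dz":0,"wx":0,"wy":0,"wz":0},{"dx":3.5,"dy":-0.6,"dz":0,"wx":0,"wy":0,"wz":0},{"dx":3.5,"dy":-0.6,"dz":0,"wx":0,"wy":0,"wz":0},{"dx":3.5,"dy":-0.6,"dz":0,"wx":0,"wy":0,"wz":0},{"dx":3.5,"dy":-0.6,"dz":0,"wx":0,"wy":0,"wz":0},{"dx":3.5,"dy":-0.6,"dz":0,"wx":0,"wy":0,"wz":0},{"dx":3.5,"dy":-0.6,"dz":0,"wx":0,"wy":0,"wz":0},{"dx":3.5,"dy":-0.6,"dz":0,"wx":0,"wy":0,"wz":0},{"dx":3.5,"dy":-0.6,"dz":0,"wx":0,"wy":0,"wz":0},{"dx":3.5,"dy":-0.6,"dz":0,"wx":0,"wy":0,"wz":0},{"dx":3,"dy":0,"dz":0,"wx":0,"wy":0,"wz":0},{"dx":2,"dy":0,"dz":0,"wx":0,"wy":0,"wz":0},{"dx":0,"dy":0,"dz":0,"wx":0,"wy":0,"wz":0},{"dx":0,"dy":0,"dz":0,"wx":0,"wy":0,"wz":0}]' --jaw 100

```text
clock: 8.47
ee_pos: [462.9, 140.1, 222.8]
tcp_rot: [[-0.002, 1.0, -0.0], [1.0, 0.002, -0.0], [-0.0, -0.0, -1.0]]
ft_force: [0.2, -0.8, -0.2]
width: 87.6
grasp_force: 0.0
```

```bash
python3 - <<'E'
from h import *
import pickle
np.set_printoptions(precision=3,suppress=True)
c=capture('wrist');pickle.dump(c,open('c3.pkl','wb'));s=state();print(s['ee_pos'],s['tcp_rot'][:2,1],s['clock'])
I=np.array(c['frame']);cv2.imwrite('pics/w4.png',cv2.resize(I[90:270,140:380],(720,540),interpolation=cv2.INTER_CUBIC)[:,:,::-1])
p=proj(c,(463,141,25));print(p,(p-[140,90])*3)
E
```

```text
[463.144 138.748 222.694] [ 1. -0.] 8.5167
[254.271 160.435] [342.813 211.306]
```

View pics/w4.png

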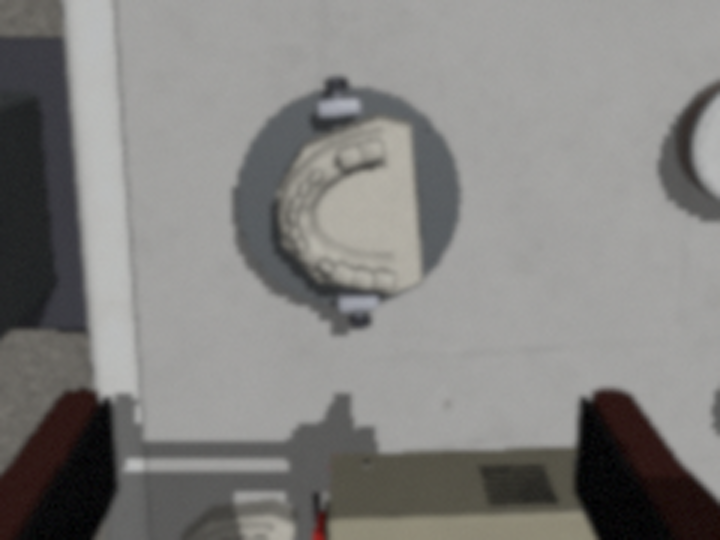

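```bash
python3 - <<'E'
from h import *
import pickle
np.set_printoptions(precision=1,suppress=True)
c=pickle.load(open('c3.pkl','rb'));I=np.array(c['frame']).astype(int)
h=cv2.cvtColor(I.astype('uint8'),cv2.COLOR_RGB2HSV)
print(I[130,225],I[125,290],I[190,320],I[160,270],I[190,225])
cr=lambda x,y:(140+x/3,90+y/3)
print('plate',onz(c,cr(348,198),25),onz(c,cr(236,198),25)-onz(c,cr(460,198),25),onz(c,cr(348,85),25)-onz(c,cr(348,310),25))
a,b=onz(c,cr(338,105),38),onz(c,cr(358,303),38);print('clamps',a,b,(a+b)/2,a-b)
a,b=onz(c,cr(276,205),47),onz(c,cr(417,205),47);print(a,b)
E
```

```text
[160 160 158] [161 161 159] [162 161 159] [176 173 163] [160 160 158]
plate [465.  146.3  25. ] [-87.5  -0.2   0. ] [-0.3 89.5  0. ]
clamps [461.2 183.6  38. ] [469.  107.4  38. ] [465.1 145.5  38. ] [-7.8 76.2  0. ]
[438.5 148.2  47. ] [490.3 148.3  47. ]
```

Call:
send_rows --series '[{"dx":0.7,"dy":0.2,"dz":0,"wx":0,"wy":0,"wz":0},{"dx":0,"dy":0,"dz":1.5,"wx":0,"wy":0,"wz":-5.2},{"dx":0,"dy":0,"dz":3,"wx":0,"wy":0,"wz":0},{"dx":0,"dy":0,"dz":3,"wx":0,"wy":0,"wz":0},{"dx":0,"dy":0,"dz":3,"wx":0,"wy":0,"wz":0},{"dx":0,"dy":0,"dz":3,"wx":0,"wy":0,"wz":0},{"dx":0,"dy":0,"dz":2,"wx":0,"wy":0,"wz":0},{"dx":0,"dy":0,"dz":1.5,"wx":0,"wy":0,"wz":0},{"dx":0,"dy":0,"dz":1,"wx":0,"wy":0,"wz":0},{"dx":0,"dy":0,"dz":0.7,"wx":0,"wy":0,"wz":0},{"dx":0,"dy":0,"dz":0,"wx":0,"wy":0,"wz":0},{"dx":0,"dy":0,"dz":0,"wx":0,"wy":0,"wz":0},{"dx":0,"dy":0,"dz":0,"wx":0,"wy":0,"wz":0}]'

```text
clock: 9.6
ee_pos: [466.5, 147.1, 36.5]
tcp_rot: [[-0.09, 0.996, 0.002], [0.996, 0.09, 0.001], [0.0, 0.002, -1.0]]
ft_force: [0.3, 0.3, 0.6]
width: 87.4
grasp_force: 0.0
```

Call:
send_rows --series '[{"dx":-0.1,"dy":-0.1,"dz":0.4,"wx":0,"wy":0,"wz":0},{"dx":0,"dy":0,"dz":0.4,"wx":0,"wy":0,"wz":0},{"dx":0,"dy":0,"dz":0,"wx":0,"wy":0,"wz":0},{"dx":0,"dy":0,"dz":0,"wx":0,"wy":0,"wz":0}]'

```text
clock: 9.93
ee_pos: [464.7, 145.9, 27.6]
tcp_rot: [[-0.091, 0.996, -0.0], [0.996, 0.091, -0.0], [-0.0, -0.0, -1.0]]
ft_force: [-0.5, 0.7, 0.2]
width: 87.4
grasp_force: 0.0
```

Call:
send_rows --series '[{"dx":0,"dy":0,"dz":0,"wx":0,"wy":0,"wz":0},{"dx":0,"dy":0,"dz":0,"wx":0,"wy":0,"wz":0},{"dx":0,"dy":0,"dz":0,"wx":0,"wy":0,"wz":0},{"dx":0,"dy":0,"dz":0,"wx":0,"wy":0,"wz":0},{"dx":0,"dy":0,"dz":0,"wx":0,"wy":0,"wz":0},{"dx":0,"dy":0,"dz":0,"wx":0,"wy":0,"wz":0},{"dx":0,"dy":0,"dz":0,"wx":0,"wy":0,"wz":0},{"dx":0,"dy":0,"dz":0,"wx":0,"wy":0,"wz":0}]' --jaw 0

```text
clock: 10.6
ee_pos: [464.7, 145.9, 27.7]
tcp_rot: [[-0.091, 0.996, -0.0], [0.996, 0.091, -0.0], [-0.0, -0.0, -1.0]]
ft_force: [-1.0, -0.3, 0.3]
width: 51.3
grasp_force: 30.0
```

Call:
send_rows --series '[{"dx":0,"dy":0,"dz":-0.5,"wx":0,"wy":0,"wz":0},{"dx":0,"dy":0,"dz":-1,"wx":0,"wy":0,"wz":0},{"dx":0,"dy":0,"dz":-2,"wx":0,"wy":0,"wz":0},{"dx":0,"dy":0,"dz":-2.5,"wx":0,"wy":0,"wz":0},{"dx":0,"dy":0,"dz":-2.5,"wx":0,"wy":0,"wz":0},{"dx":0,"dy":0,"dz":-2.5,"wx":0,"wy":0,"wz":0},{"dx":0,"dy":0,"dz":-2,"wx":0,"wy":0,"wz":0},{"dx":0,"dy":0,"dz":-1,"wx":0,"wy":0,"wz":2.6},{"dx":0,"dy":0,"dz":0,"wx":0,"wy":0,"wz":2.6},{"dx":0,"dy":0,"dz":0,"wx":0,"wy":0,"wz":0},{"dx":0,"dy":0,"dz":0,"wx":0,"wy":0,"wz":0}]'

```text
clock: 11.52
ee_pos: [464.6, 145.8, 168.1]
tcp_rot: [[-0.001, 1.0, 0.0], [1.0, 0.001, 0.0], [0.0, 0.0, -1.0]]
ft_force: [0.9, 0.2, -1.3]
width: 51.5
grasp_force: 30.0
```

Call:
send_rows --series '[{"dx":-1.5,"dy":0.4,"dz":0,"wx":0,"wy":0,"wz":0},{"dx":-2.5,"dy":0.7,"dz":0,"wx":0,"wy":0,"wz":0},{"dx":-3,"dy":0.7,"dz":0,"wx":0,"wy":0,"wz":0},{"dx":-3,"dy":0.7,"dz":0,"wx":0,"wy":0,"wz":0},{"dx":-3,"dy":0.7,"dz":0,"wx":0,"wy":0,"wz":0},{"dx":-3,"dy":0.7,"dz":0,"wx":0,"wy":0,"wz":0},{"dx":-3,"dy":0.7,"dz":0,"wx":0,"wy":0,"wz":0},{"dx":-3,"dy":0.7,"dz":0,"wx":0,"wy":0,"wz":0},{"dx":-3,"dy":0.7,"dz":0,"wx":0,"wy":0,"wz":0},{"dx":-3,"dy":0.7,"dz":0,"wx":0,"wy":0,"wz":0},{"dx":-3,"dy":0.7,"dz":0,"wx":0,"wy":0,"wz":0},{"dx":-3,"dy":0.7,"dz":0,"wx":0,"wy":0,"wz":0},{"dx":-3,"dy":0.7,"dz":0,"wx":0,"wy":0,"wz":0},{"dx":-3,"dy":0.7,"dz":0,"wx":0,"wy":0,"wz":0},{"dx":-3,"dy":0.7,"dz":0,"wx":0,"wy":0,"wz":0},{"dx":-3,"dy":0.7,"dz":0,"wx":0,"wy":0,"wz":0},{"dx":-2.3,"dy":0.7,"dz":0,"wx":0,"wy":0,"wz":0},{"dx":-1.2,"dy":0.4,"dz":0,"wx":0,"wy":0,"wz":0},{"dx":0,"dy":0,"dz":0,"wx":0,"wy":0,"wz":0}]'

```text
clock: 13.1
ee_pos: [583.8, -352.9, 166.6]
tcp_rot: [[0.003, 1.0, -0.002], [1.0, -0.003, -0.001], [-0.001, -0.002, -1.0]]
ft_force: [-0.0, -0.1, -1.4]
width: 51.5
grasp_force: 30.0
```

Call:
send_rows --series '[{"dx":0,"dy":0,"dz":0,"wx":0,"wy":0,"wz":5.4},{"dx":0,"dy":0,"dz":0,"wx":0,"wy":0,"wz":5.4},{"dx":0,"dy":0,"dz":0,"wx":0,"wy":0,"wz":5.3},{"dx":0,"dy":0,"dz":0,"wx":0,"wy":0,"wz":0},{"dx":0,"dy":0,"dz":0,"wx":0,"wy":0,"wz":0},{"dx":0,"dy":0,"dz":0,"wx":0,"wy":0,"wz":0}]'

```text
clock: 13.6
ee_pos: [584.7, -348.2, 167.4]
tcp_rot: [[0.274, 0.962, -0.001], [0.962, -0.274, 0.001], [0.0, -0.001, -1.0]]
ft_force: [0.3, -0.3, -1.8]
width: 51.9
grasp_force: 30.0
```

```bash
python3 - <<'E'
from h import *
import pickle
np.set_printoptions(precision=3,suppress=True)
c=capture('wrist');d=capture('side');pickle.dump((c,d),open('c4.pkl','wb'));s=state();print(s['ee_pos'],s['clock'],s['ft_force'],s['width'])
p=proj(d,(585,-349,100)).astype(int);print(p)
I=np.array(c['frame'])[60:360,80:480];J=np.array(d['frame'])[p[1]-75:p[1]+75,p[0]-100:p[0]+100]
cv2.imwrite('pics/w5.png',np.hstack([cv2.resize(I,(400,300)),cv2.resize(J,(400,300))])[:,:,::-1])
E
```

```text
[ 584.735 -348.672  167.561] 13.7 [ 0.017 -0.16  -1.752] 51.29758350888827
[341 247]
```

View pics/w5.png

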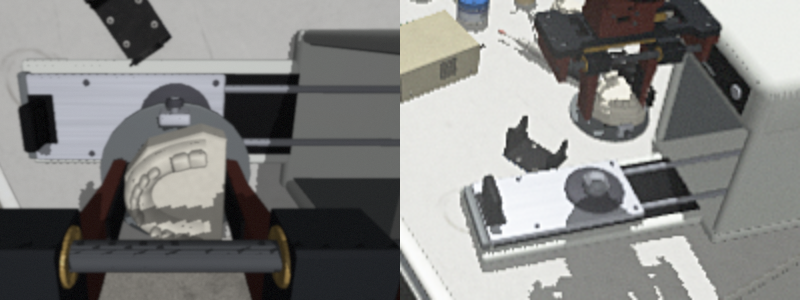

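The plate is held level above the carriage, which is still out. In the side crop the stud is at about (597,185) and the plate at (610,112).

Call:
send_rows --series '[{"dx":-0.1,"dy":0,"dz":1,"wx":0,"wy":0,"wz":0.1},{"dx":0,"dy":0,"dz":2,"wx":0,"wy":0,"wz":0},{"dx":0,"dy":0,"dz":2,"wx":0,"wy":0,"wz":0},{"dx":0,"dy":0,"dz":1.5,"wx":0,"wy":0,"wz":0},{"dx":0,"dy":0,"dz":1,"wx":0,"wy":0,"wz":0},{"dx":0,"dy":0,"dz":0,"wx":0,"wy":0,"wz":0},{"dx":0,"dy":0,"dz":0,"wx":0,"wy":0,"wz":0}]'

```text
clock: 14.28
ee_pos: [584.3, -350.0, 92.2]
tcp_rot: [[0.279, 0.96, -0.001], [0.96, -0.279, 0.0], [0.0, -0.001, -1.0]]
ft_force: [0.7, -0.5, -1.9]
width: 51.3
grasp_force: 30.0
```

```bash
python3 - <<'E'
from h import *
import pickle
np.set_printoptions(precision=3,suppress=True)
d=capture('side');e=capture('scene');s=state();print(s['ee_pos'],s['clock'],s['ft_force'],s['width'])
L=[]
for c in(d,e):
  p=proj(c,(585,-349,65)).astype(int);print(p)
  L.append(cv2.resize(np.array(c['frame'])[p[1]-30:p[1]+30,p[0]-40:p[0]+40],(400,300),interpolation=cv2.INTER_CUBIC))
cv2.imwrite('pics/w6.png',np.hstack(L)[:,:,::-1])
E
```

```text
[ 585.191 -350.576   93.685] 14.3833 [ 0.175 -0.243 -1.907] 51.53480125100807
[338 257]
[336 148]
```

View pics/w6.png

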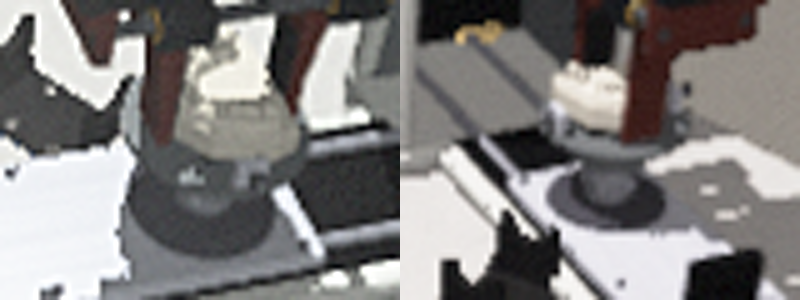

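The collar sits just over the stud in both views and is well centred.

Call:
send_rows --series '[{"dx":0.05,"dy":0,"dz":0.3,"wx":0,"wy":0,"wz":0},{"dx":0,"dy":0,"dz":0.3,"wx":0,"wy":0,"wz":0},{"dx":0,"dy":0,"dz":0.3,"wx":0,"wy":0,"wz":0},{"dx":0,"dy":0,"dz":0.2,"wx":0,"wy":0,"wz":0},{"dx":0,"dy":0,"dz":0,"wx":0,"wy":0,"wz":0},{"dx":0,"dy":0,"dz":0,"wx":0,"wy":0,"wz":0}]'

```text
clock: 14.88
ee_pos: [584.6, -349.5, 81.5]
tcp_rot: [[0.279, 0.96, -0.0], [0.96, -0.279, 0.0], [0.0, -0.0, -1.0]]
ft_force: [0.1, -0.2, -1.5]
width: 51.4
grasp_force: 30.0
```

Call:
send_rows --series '[{"dx":0,"dy":0,"dz":0.2,"wx":0,"wy":0,"wz":0},{"dx":0,"dy":0,"dz":0.2,"wx":0,"wy":0,"wz":0},{"dx":0,"dy":0,"dz":0.1,"wx":0,"wy":0,"wz":0},{"dx":0,"dy":0,"dz":0,"wx":0,"wy":0,"wz":0}]'

```text
clock: 15.22
ee_pos: [584.7, -350.7, 77.7]
tcp_rot: [[0.28, 0.96, 0.001], [0.96, -0.28, -0.001], [-0.001, 0.001, -1.0]]
ft_force: [-2.2, -1.1, 5.2]
width: 51.5
grasp_force: 30.0
```

Call:
send_rows --series '[{"dx":0,"dy":0,"dz":0.2,"wx":0,"wy":0,"wz":0},{"dx":0,"dy":0,"dz":0.2,"wx":0,"wy":0,"wz":0},{"dx":0,"dy":0,"dz":0,"wx":0,"wy":0,"wz":0}]'

```text
clock: 15.47
ee_pos: [584.8, -350.7, 73.7]
tcp_rot: [[0.28, 0.96, 0.001], [0.96, -0.28, -0.001], [-0.001, 0.001, -1.0]]
ft_force: [-1.1, -0.7, 2.7]
width: 51.3
grasp_force: 30.0
```

Call:
send_rows --series '[{"dx":0,"dy":0,"dz":0.2,"wx":0,"wy":0,"wz":0},{"dx":0,"dy":0,"dz":0.2,"wx":0,"wy":0,"wz":0},{"dx":0,"dy":0,"dz":0,"wx":0,"wy":0,"wz":0}]'

```text
clock: 15.72
ee_pos: [584.3, -349.8, 67.9]
tcp_rot: [[0.279, 0.96, -0.001], [0.96, -0.279, -0.0], [-0.0, -0.001, -1.0]]
ft_force: [0.1, -2.1, -3.5]
width: 51.2
grasp_force: 30.0
```

Call:
send_rows --series '[{"dx":0,"dy":0,"dz":0.15,"wx":0,"wy":0,"wz":0},{"dx":0,"dy":0,"dz":0.1,"wx":0,"wy":0,"wz":0},{"dx":0,"dy":0,"dz":0,"wx":0,"wy":0,"wz":0},{"dx":0,"dy":0,"dz":0,"wx":0,"wy":0,"wz":0}]'

```text
clock: 16.05
ee_pos: [585.1, -350.0, 67.7]
tcp_rot: [[0.279, 0.96, 0.001], [0.96, -0.279, -0.0], [-0.0, 0.001, -1.0]]
ft_force: [-2.6, -0.6, 10.0]
width: 51.3
grasp_force: 30.0
```

Call:
send_rows --series '[{"dx":0,"dy":-0.15,"dz":0.06,"wx":0,"wy":0,"wz":0},{"dx":0,"dy":-0.1,"dz":0,"wx":0,"wy":0,"wz":0},{"dx":0,"dy":0,"dz":0,"wx":0,"wy":0,"wz":0},{"dx":0,"dy":0,"dz":0,"wx":0,"wy":0,"wz":0},{"dx":0,"dy":0,"dz":0,"wx":0,"wy":0,"wz":0},{"dx":0,"dy":0,"dz":0,"wx":0,"wy":0,"wz":0}]'

```text
clock: 16.55
ee_pos: [585.0, -349.9, 67.8]
tcp_rot: [[0.279, 0.96, 0.005], [0.96, -0.279, -0.002], [-0.001, 0.006, -1.0]]
ft_force: [1.5, -1.9, 7.9]
width: 51.5
grasp_force: 30.0
```

Call:
send_rows --series '[{"dx":0,"dy":-0.05,"dz":0.12,"wx":0,"wy":0,"wz":0},{"dx":0,"dy":0,"dz":0,"wx":0,"wy":0,"wz":0},{"dx":0,"dy":0,"dz":0,"wx":0,"wy":0,"wz":0},{"dx":0,"dy":0,"dz":0,"wx":0,"wy":0,"wz":0},{"dx":0,"dy":0,"dz":0,"wx":0,"wy":0,"wz":0},{"dx":0,"dy":0,"dz":0,"wx":0,"wy":0,"wz":0}]'

```text
clock: 17.05
ee_pos: [585.0, -349.9, 67.7]
tcp_rot: [[0.279, 0.96, 0.006], [0.96, -0.279, -0.003], [-0.001, 0.007, -1.0]]
ft_force: [0.5, -0.6, 13.9]
width: 51.5
grasp_force: 30.0
```

```bash
python3 - <<'E'
from h import *
import pickle
np.set_printoptions(precision=2,suppress=True)
_,d0=pickle.load(open('c4.pkl','rb'));d=capture('side')
p=proj(d,(461.4,-312,55)).astype(int);print(p)
f=lambda c:cv2.cvtColor(np.array(c['frame']),cv2.COLOR_RGB2GRAY)[p[1]-18:p[1]+18,p[0]-16:p[0]+16].astype(np.float32)
a,b=f(d0),f(d);print(np.abs(a-b).mean(),cv2.phaseCorrelate(a,b))
for _ in range(6): s=state();print(s['ft_force'],s['ee_pos'],s['width']);capture('side')
E
```

```text
[286 269]
5.980035 ((0.413230397390997, 0.1561259866126683), 1.0013110985358555)
[ 0.64 -1.26 14.03] [ 584.95 -349.95   67.71] 51.24649564828891
[ 0.63 -1.3  13.94] [ 584.96 -349.9    67.67] 51.57003509767715
[ 0.06 -1.05 14.01] [ 584.91 -349.93   67.65] 51.478593777343605
[ 1.1  -0.23 14.52] [ 584.96 -349.92   67.68] 51.514452819683115
[ 0.71 -1.17 14.88] [ 584.95 -349.93   67.71] 51.272644112535254
[ 0.72 -0.82 14.14] [ 584.95 -349.92   67.69] 51.63731856057623
```

The fin looks shifted inward by about 0.4 px, under 1 mm. I'll pull it back to the stop while pressing down.

Call:
send_rows --series '[{"dx":0,"dy":-0.15,"dz":0,"wx":0,"wy":0,"wz":0},{"dx":0,"dy":-0.15,"dz":0,"wx":0,"wy":0,"wz":0},{"dx":0,"dy":0,"dz":0,"wx":0,"wy":0,"wz":0},{"dx":0,"dy":0,"dz":0,"wx":0,"wy":0,"wz":0},{"dx":0,"dy":0,"dz":0,"wx":0,"wy":0,"wz":0}]'

```text
clock: 17.82
ee_pos: [584.0, -349.6, 67.8]
tcp_rot: [[0.279, 0.96, 0.01], [0.96, -0.278, -0.004], [-0.001, 0.011, -1.0]]
ft_force: [5.3, -3.2, 10.1]
width: 51.2
grasp_force: 30.0
```

Call:
send_rows --series '[{"dx":0,"dy":-0.15,"dz":0,"wx":0,"wy":0,"wz":0},{"dx":0,"dy":0,"dz":0,"wx":0,"wy":0,"wz":0},{"dx":0,"dy":0,"dz":0,"wx":0,"wy":0,"wz":0},{"dx":0,"dy":0,"dz":0,"wx":0,"wy":0,"wz":0}]'

```text
clock: 18.15
ee_pos: [583.6, -349.5, 67.9]
tcp_rot: [[0.278, 0.96, 0.012], [0.96, -0.278, -0.005], [-0.002, 0.013, -1.0]]
ft_force: [7.3, -4.1, 7.1]
width: 51.4
grasp_force: 30.0
```

Call:
send_rows --series '[{"dx":0,"dy":0.15,"dz":0.05,"wx":0,"wy":0,"wz":0},{"dx":0,"dy":0,"dz":0.05,"wx":0,"wy":0,"wz":0},{"dx":0,"dy":0,"dz":0,"wx":0,"wy":0,"wz":0},{"dx":0,"dy":0,"dz":0,"wx":0,"wy":0,"wz":0},{"dx":0,"dy":0,"dz":0,"wx":0,"wy":0,"wz":0}]'

```text
clock: 18.57
ee_pos: [583.8, -349.6, 67.7]
tcp_rot: [[0.279, 0.96, 0.01], [0.96, -0.279, -0.004], [-0.001, 0.011, -1.0]]
ft_force: [2.2, -0.9, 16.2]
width: 51.6
grasp_force: 30.0
```

```bash
cat > chk.py <<'E'
from h import *
import pickle
np.set_printoptions(precision=2,suppress=True)
_,d0=pickle.load(open('c4.pkl','rb'))
p=(286,269)
f=lambda c:cv2.cvtColor(np.array(c['frame']),cv2.COLOR_RGB2GRAY)[p[1]-18:p[1]+18,p[0]-16:p[0]+16].astype(np.float32)
a=f(d0)
for _ in range(3):
  d=capture('side');b=f(d);print(np.abs(a-b).mean(),cv2.phaseCorrelate(a,b)[0])
  s=state();print(s['ft_force'],s['ee_pos'],s['tcp_rot'][:,2])
E
python3 chk.py
```

```text
2.0885417 (0.07156198378595313, 0.0037226970750339206)
[ 2.42 -1.65 16.22] [ 583.83 -349.59   67.74] [ 0.01 -0.   -1.  ]
2.0815973 (0.0292729945252983, 0.0032738592354562)
[ 3.68 -0.83 17.02] [ 583.78 -349.61   67.73] [ 0.01 -0.   -1.  ]
2.0598958 (0.046881184074450744, -0.031096736650294332)
[ 2.47 -2.04 15.89] [ 583.8  -349.61   67.74] [ 0.01 -0.   -1.  ]
```

Call:
send_rows --series '[{"dx":0,"dy":0,"dz":-0.04,"wx":0,"wy":0,"wz":0},{"dx":0,"dy":0,"dz":0,"wx":0,"wy":0,"wz":0},{"dx":0,"dy":0,"dz":0,"wx":0,"wy":0,"wz":0},{"dx":0,"dy":0,"dz":0,"wx":0,"wy":0,"wz":0},{"dx":0,"dy":0,"dz":0,"wx":0,"wy":0,"wz":0},{"dx":0,"dy":0,"dz":0,"wx":0,"wy":0,"wz":0}]'

```text
clock: 19.22
ee_pos: [583.8, -349.6, 67.8]
tcp_rot: [[0.278, 0.96, 0.01], [0.96, -0.278, -0.004], [-0.001, 0.011, -1.0]]
ft_force: [3.7, -2.1, 12.4]
width: 51.6
grasp_force: 30.0
```

```bash
python3 chk.py
```

```text
2.1284723 (0.06304376233829778, 0.019441714667582488)
[ 3.09 -1.65 13.43] [ 583.76 -349.56   67.73] [ 0.01 -0.   -1.  ]
2.1119792 (0.02094817923244996, 0.01579990125509312)
[ 4.11 -2.7  13.54] [ 583.75 -349.58   67.72] [ 0.01 -0.   -1.  ]
2.1032987 (0.049798704499577795, -0.00510237595100449)
[ 3.44 -2.64 14.04] [ 583.76 -349.57   67.72] [ 0.01 -0.   -1.  ]
```

The push is about 15 N and steady, the plate is home, and the carriage is at its stop, so I'm handing in.

```bash
python3 -c "
from plant import finish_job
print(finish_job())"
```

```text
the job is handed in; nothing more can be done
None
```

I handed the job in with the carriage fully out at its stop and the plate clicked fully home on the stud; the arm still holds the cast and pushes it down with about 15 N (wrist reading 13.4–14.0 N plus the plate's weight), and at no point did I touch the loose cast, probe or jar.

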